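# Set the strip guide to full length

## Robot

A 7-joint arm with a two-finger parallel gripper is mounted at the origin on a cart in front of the work surface, level with it; the furniture and walls round the work are solid. World frame = base frame: x ahead of the robot, y to its left, z up, the work surface at z = 0. Lengths are in m, angles in rad, forces in N, time in s.
With the tool pointing down it reaches from about 0.35 to 0.9 m from the base axis. Payload 19.9 kg.
Tool frame: the origin (TCP) lies at the very end of the fingers, on their centre line; the grasp point (between the pads) lies manip.grip_point_offset behind it (manip.grip_point_offset is the distance from the TCP to the grasp point, in m); z points along the fingers, y is the line along which they close (so a half turn about z gives the same grasp; the last joint's range is limited). The gripper opens to 94 mm and grips with 3 to 60 N. Pads are 16 mm wide; open, the fingers measure 119 mm over their backs; the gripper's body (75 mm by 177 mm) begins 78 mm behind the grasp point.
Start: joints at [1.288, 0.417, -0.01, 1.614, 0.005, 1.111, -0.053], TCP at [0.15, -0.607, 0.205] pointing down, gripper open.
Joint ranges: [-2.81, 2.81], [-0.39, 2.02], [-1.27, 1.25], [0.06, 2.57], [-1.19, 4.33], [0.19, 2], [-2.82, 2.82]. Speed limits (rad/s): [1.89, 1.89, 2.39, 2.39, 3.01, 3.01, 3.01].

## Interface

Orientations are given as [roll, pitch, yaw] about the fixed x, y, z axes, in that order (R = Rz(yaw) Ry(pitch) Rx(roll)).
In Python, from cell import monitor, cams, hand_in, manip gives the robot as it stands.
- The arm moves only by the shell command python3 -m creep 'ROWS'. ROWS is JSON, a list of rows, each an object with "delta_rot": the turn, a rotation vector about the tool's x, y, z in rad, a list of three; "dp": the shift along the tool's x, y, z in mm, a list of three; "claw": the finger opening in mm, from 0 to 94. A call has 1 to 5 rows; each row is the pose to reach, as a shift and turn from the pose commanded when the call began, along the tool's axes at that moment; what a row does not reach only later rows make up. A row lasts 1/10 s, in which the tool goes at most 50 mm and 8.59 degrees, less where a joint would pass 70% of its speed; a pose out of reach is approached as far as the arm can. A call with a gripper value outside its range is refused whole. The fingers move at their own pace and stop on an object; the grip force is fixed at half the most. Time passes only in rows, so rows that repeat a pose let the fingers close. It gives the time, the measured TCP pose, the force, the opening and the grip force at its end, in the units of the state.
- monitor.observe(): the state, without advancing time (a new reading comes with each control period).
- cams.snapshot(name): name is "scene" or "top" or "wrist"; returns (picture, depth): 400x640x3 uint8, blue, green, red; 400x640 float32, m along the optical axis (not along the pixel's ray), 0 where there is no reading.
- cams.camera_model(name): a dict with "K" (3x3 intrinsics, pixels), "dist_coeffs" ([k1, k2, p1, p2, k3] as OpenCV has them; the pictures are not rectified), "R" (3x3) and "t" (3): a world point X has camera coordinates R X + t. Camera axes: x right, y down, z forward; pixel columns grow to the right and rows downward; lengths in m; the calibration is good to about 2 mm. A picture is of the moment at which its call begins: read the wrist's pose just before it. camera_model takes no time and is no camera call; for the wrist camera it gives the pose at the moment of the call.
- hand_in(): hands the job in; it is judged then, once.
The state is a dict: "clock": time; "q": joint angles; "qd": joint speeds; "joint_torque": joint torques, N m; "ee_pos": TCP position; "tcp_rot": TCP orientation; "contact_force": force on the tool from outside, world axes, zero at the start; "torque": the same for the moment, N m; "gripper_width": opening from 0.0 (shut) to 1.0 (fully open); "grip_force": force on a finger pad.
Only numpy, scipy, OpenCV 4.12 (cv2) and the standard library are available. Lean on these libraries where they do the work, as an engineer would, in place of code of your own. Each camera call takes 0.05 s, during which the arm holds its last target. There are 200 camera calls.

## Task

The sliding stop of the strip-length guide is locked part-way along its rail. With your fingertips, press its locking button down and keep it down while you slide the carriage along the rail until it rests against the tall end block, then take your hand away so that the button springs up and locks it there. Nothing needs to be gripped or picked up: leave the two cutters and the comb beside the guide where they are.

Things in the scene. Friction and masses are not known exactly. Their poses are not given: they have to be found in the camera images.
- guide: Strip-length guide screwed to the table: wooden board 300 mm long (x), y -80 to +50 mm, 12 mm thick, with a slotted aluminium rail along x at y = 0, rail top z = 31 mm. Origin: underside, on the rail's centre line, at mid-length. +x points along the rail to the tall end block; the -x end has only a low cap (top z = 32 mm). It may be turned any way on the table.
- carriage (a joint): How far the carriage is slid along the guide's +x, m: 0 at the low cap, 0.15 against the tall end block. Its centre is at guide x = -0.075 + this value, y = 0. Locked it stays put (but for up to 10 mm until a tooth catches); unlocked it slides against 1.5 N of friction plus 4 N per m/s. A steel strip-stop blade reaches out from it at -y, to y = -72 mm, below z = 38 mm.
- lock_button (a joint): How far the locking button is pressed down, m: 0 released (locked), 0.010 fully down. Its spring pushes up with about 5 N released, 8 N fully down. Hidden teeth (10 mm pitch, up to 4 mm of play) hold it when up; 3.5 mm down they let go; above 4 mm it counts as held down; about 7 mm is a good depth. Let go, it springs up into the teeth; on a tooth's tip it stays 3 mm down.
- button_top (a point): Centre of the top of the locking button, a flat dark steel key 56 mm (along the rail) by 46 mm with low cross ribs (under 1 mm), lying between the carriage's two cheeks; 58 mm above the table when fully up, 55 mm if it starts resting on a tooth. It moves with the carriage and the button.
- carriage_nose (a point): Middle of the carriage's end face that meets the end block, 64 mm above the table. Grey carriage, 90 mm long (x), 64 mm wide, z = 32 to 71 mm. Upright cheeks 13 mm thick stand across the rail at both its ends, with a 64 mm gap between, open at the sides (y). They rise 13 mm above the button: fingertips on the button can also push the carriage by a cheek.
- end_block_face (a point): Point on the end block's face toward the carriage, on the rail's centre line, 64 mm above the table; the carriage nose meets it at the end of travel. The aluminium block is 22 mm long, 70 mm wide, its top at z = 76 mm with 3 mm screw heads on it.
- cutter: Bystander: loose tin petal cutter, 58x56x23 mm, origin at the centre of its underside. Not to be moved.
- cutter_small: Bystander: loose smaller tin cutter, 38x41x23 mm, origin at the centre of its underside. Not to be moved.
- comb: Bystander: loose flat wooden comb, 77x114x8 mm, origin at the centre of its underside. Not to be moved.

How it is judged:
By the outcome, as a careful person would: the job done as asked, in the order asked, and still so for the second after the job is handed in, with the robot touching nothing.
It also fails if it takes over 38 s, if anything falls off the work surface, if the arm or the gripper's body presses on something with over 40 N, if the wrist force passes 120 N, or if a joint passes its speed limit or range.

## Working session

There is one attempt and no reset: what is moved stays moved. The work goes in short steps, Python scripts to look and compute and a shell command to move; the robot and the scene stay as the last step left them, time stands still between calls to the robot, and variables do not carry over. Pictures are saved under pics/ and viewed, at most 10 in all, crops included, and the job is handed in when it is done.

```bash
mkdir -p pics
python3 - <<'E'
from cell import monitor,cams,manip
import cv2,numpy as np
s=monitor.observe();print(s['clock'],s['ee_pos'],s['tcp_rot'],s['contact_force'],s['gripper_width'],manip.grip_point_offset)
for n in("scene","top"):
    p,d=cams.snapshot(n);cv2.imwrite(f"pics/{n}0.png",p);np.save(f"{n}0.npy",d)
    m=cams.camera_model(n);print(n,(-np.array(m['R']).T@np.array(m['t'])).round(3),np.round(m['K'],1).tolist(),m['dist_coeffs'],np.round(m['R'],3).tolist())
E
```

```text
0.0 [ 0.149551   -0.60644751  0.20483106] [-3.14038483e+00  8.09102106e-05  2.41755802e-01] [-0.39193252  0.7618887  -0.02021491] 0.9996576608508186 0.0188
scene [ 0.078 -0.298  0.699] [[442.7, 0.0, 323.4], [0.0, 442.7, 200.6], [0.0, 0.0, 1.0]] [-0.05971009  0.          0.          0.          0.        ] [[0.539, -0.842, 0.007], [-0.62, -0.402, -0.673], [0.57, 0.359, -0.739]]
top [0.496 0.03  0.976] [[492.7, 0.0, 327.4], [0.0, 492.7, 201.9], [0.0, 0.0, 1.0]] [-0.1488168  0.         0.         0.         0.       ] [[0.03, -0.999, 0.03], [-0.997, -0.032, -0.074], [0.075, -0.028, -0.997]]
```

View pics/top0.png

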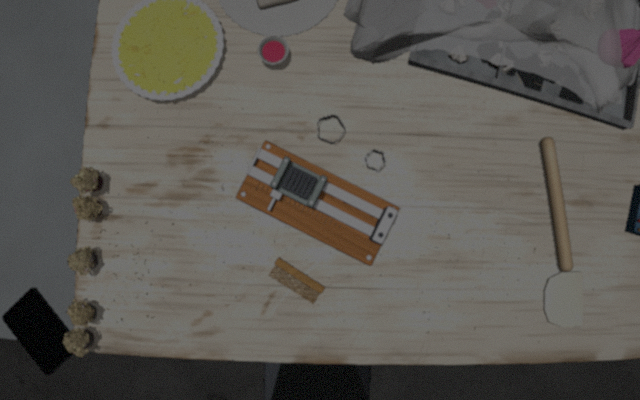

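View pics/scene0.png

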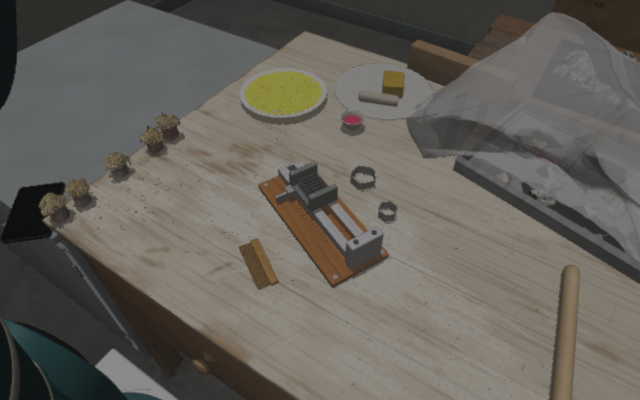

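The top view shows the guide with its board corners at about (265,142), (400,208), (371,265) and (236,196). The button is near (299,182) and the end block near (385,226). In the scene view the button is near (313,187) and the end block near (364,248). Next I'll measure these.

```bash
cat > h.py <<'E'
from cell import cams
import cv2,numpy as np
def ray(m,px):
    K=np.array(m['K']);u=cv2.undistortPoints(np.float64(px).reshape(-1,1,2),K,np.array(m['dist_coeffs'])).reshape(-1,2)
    R=np.array(m['R']);t=np.array(m['t']).ravel()
    return -R.T@t, np.c_[u,np.ones(len(u))]@R
def plane(m,px,z):
    c,d=ray(m,px);return c+d*((z-c[2])/d[:,2])[:,None]
def tri(m1,p1,m2,p2):
    c1,d1=ray(m1,p1);c2,d2=ray(m2,p2);A=np.c_[d1[0],-d2[0]]
    s=np.linalg.lstsq(A,c2-c1,rcond=None)[0];a=c1+s[0]*d1[0];b=c2+s[1]*d2[0]
    return (a+b)/2,np.linalg.norm(a-b)
E
python3 - <<'E'
from h import *
M={n:cams.camera_model(n) for n in("top","scene")};P={};B={}
roi={"top":(225,135,410,270),"scene":(255,155,392,288)}
broi={"top":(272,158,330,208),"scene":(288,165,340,215)}
for n in M:
    im=cv2.imread(f"pics/{n}0.png");h=cv2.cvtColor(im,cv2.COLOR_BGR2HSV)
    x0,y0,x1,y1=roi[n];k=np.zeros(im.shape[:2],np.uint8);k[y0:y1,x0:x1]=cv2.inRange(h,(3,110,40),(20,255,255))[y0:y1,x0:x1]
    nn,l,st,_=cv2.connectedComponentsWithStats(k)
    pts=np.vstack([np.argwhere(l==i)[:,::-1] for i in range(1,nn) if st[i,4]>60]).astype(float)
    w=plane(M[n],pts,.012)
    r=cv2.minAreaRect((w[:,:2]*1000).astype(np.float32));print(n,"board mm",np.round(r,1) if 0 else r, cv2.boxPoints(r).round().tolist())
    x0,y0,x1,y1=broi[n];b=np.zeros_like(k);b[y0:y1,x0:x1]=(h[y0:y1,x0:x1,2]<70)*255
    b=cv2.morphologyEx(b,cv2.MORPH_CLOSE,np.ones((3,3)));b=cv2.morphologyEx(b,cv2.MORPH_OPEN,np.ones((5,5)))
    nn,l,st,ce=cv2.connectedComponentsWithStats(b);i=1+st[1:,4].argmax();B[n]=ce[i]
    print(n,"button",ce[i],st[i]);print(" at z.058",plane(M[n],[ce[i]],.058).round(4))
    d=np.load(f"{n}0.npy");u,v=ce[i].round().astype(int);c,dr=ray(M[n],[ce[i]]);print(" depthpt",(c+dr[0]*d[v,u]).round(4))
    im[b>0]=(0,0,255);im[k>0]=im[k>0]//2+np.array([0,100,0],np.uint8)
    P[n]=cv2.resize(im[130:290,220:420],None,fx=2,fy=2)
print(tri(M["top"],[B["top"]],M["scene"],[B["scene"]]))
cv2.imwrite("pics/m.png",np.hstack([P["top"],P["scene"]]))
E
```

```text
top board mm ((528.6768188476562, 40.644134521484375), (295.2352600097656, 209.2946319580078), 64.92350006103516) [[371.0, -49.0], [561.0, -137.0], [686.0, 130.0], [496.0, 219.0]]
top button [297.09001098 181.65203074] [277 162  41  38 911]
 at z.058 [[0.6006 0.0624 0.058 ]]
 depthpt [0.6009 0.0625 0.0553]
scene board mm ((539.8923950195312, 22.3709716796875), (280.5940856933594, 218.77996826171875), 35.24836730957031) [[362.0, 31.0], [488.0, -148.0], [718.0, 14.0], [591.0, 193.0]]
scene button [307.37019231 180.76762821] [290 167  35  28 624]
 at z.058 [[0.6004 0.0702 0.058 ]]
 depthpt [0.6006 0.0703 0.0578]
(array([0.59804202, 0.0646815 , 0.06337984]), np.float64(0.006299451472060851))
```

View pics/m.png

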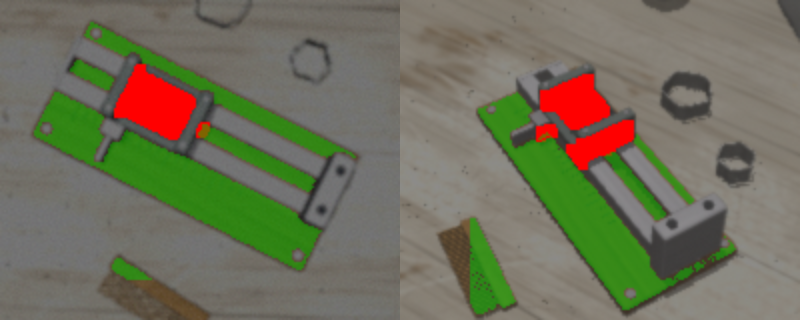

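The masks pick out the board and the button top, which is at about (297,182) in the top view. The comb contaminates the board rectangle, so I'll use the corners read from the picture: (264,140), (399,207.5), (370,265.5) and (236.5,196.5).

Run:
```python
from h import *
from cell import monitor
m=cams.camera_model("top")
w=plane(m,[(264,140),(399,207.5),(370,265.5),(236.5,196.5)],.012)[:,:2];print(w.round(4).tolist())
ex=(w[1]-w[0])+(w[2]-w[3]);ex/=np.linalg.norm(ex);ey=np.array([-ex[1],ex[0]])
print("sizes",np.linalg.norm(w[1]-w[0]),np.linalg.norm(w[2]-w[3]),np.linalg.norm(w[3]-w[0]),"yaw",np.arctan2(ex[1],ex[0]))
o=w.mean(0)+.015*ey;print("origin",o);b=np.array([.6006,.064]);print("button in guide",(b-o)@ex,(b-o)@ey,"carriage end",o+.075*ex)
s=monitor.observe();y=s['tcp_rot'][2];e=s['ee_pos']
tgt=b;d=tgt-e[:2]
print("to button tool xy mm",1000*(d@[np.cos(y),np.sin(y)]),1000*(d@[np.sin(y),-np.cos(y)]),"turn tool z",(y-(np.arctan2(ex[1],ex[0])+np.pi/2)))
```

```text
[[0.6869, 0.1326], [0.5613, -0.1386], [0.4458, -0.0839], [0.5728, 0.182]]
sizes 0.29889497242281043 0.2946233125075421 0.12434726507680352 yaw -2.010351059256159
origin [0.58025067 0.01663456]
button in guide -0.05152232414631974 -0.0017407763375397814 carriage end [ 0.54833542 -0.05123603]
to button tool xy mm 598.4770085500326 -542.9694714247233 turn tool z 0.681365221360295
```

```bash
python3 -m creep '[{"dp":[35,-31,0],"delta_rot":[0,0,0],"claw":0},{"dp":[70,-63,0],"delta_rot":[0,0,0],"claw":0},{"dp":[105,-95,0],"delta_rot":[0,0,0],"claw":0},{"dp":[140,-127,0],"delta_rot":[0,0,0],"claw":0},{"dp":[175,-159,0],"delta_rot":[0,0,0],"claw":0}]'
python3 -m creep '[{"dp":[35,-31,0],"delta_rot":[0,0,0],"claw":0},{"dp":[70,-63,0],"delta_rot":[0,0,0],"claw":0},{"dp":[105,-95,0],"delta_rot":[0,0,0],"claw":0},{"dp":[140,-127,0],"delta_rot":[0,0,0],"claw":0},{"dp":[175,-159,0],"delta_rot":[0,0,0],"claw":0}]'
python3 -m creep '[{"dp":[35,-31,0],"delta_rot":[0,0,0.136],"claw":0},{"dp":[70,-63,0],"delta_rot":[0,0,0.272],"claw":0},{"dp":[105,-95,0],"delta_rot":[0,0,0.408],"claw":0},{"dp":[140,-127,0],"delta_rot":[0,0,0.544],"claw":0},{"dp":[155,-140,0],"delta_rot":[0,0,0.68],"claw":0}]'
```

```text
clock: 0.6
ee_pos: [0.2821, -0.4087, 0.2053]
tcp_rot: [-3.141, 0.0, 0.242]
contact_force: [1.4, -0.7, -0.1]
gripper_width: 0.612
grip_force: 0.0
clock: 1.1
ee_pos: [0.4139, -0.2124, 0.2055]
tcp_rot: [3.141, 0.0, 0.242]
contact_force: [1.9, -0.5, -0.0]
gripper_width: 0.184
grip_force: 0.0
clock: 1.6
ee_pos: [0.5281, -0.0443, 0.2053]
tcp_rot: [3.142, 0.0, -0.382]
contact_force: [0.2, -0.4, -0.1]
gripper_width: 0.003
grip_force: 0.0
```

```bash
python3 -m creep '[{"dp":[0,0,0],"delta_rot":[0,0,0.0],"claw":0},{"dp":[0,0,0],"delta_rot":[0,0,0],"claw":0}]'
python3 - <<'E'
from h import *
from cell import monitor
s=monitor.observe();m=cams.camera_model("wrist");p,d=cams.snapshot("wrist");np.save("w1.npy",d);cv2.imwrite("pics/w1.png",p)
import pickle;pickle.dump(m,open("w1.pkl","wb"))
y=s['tcp_rot'][2];e=s['ee_pos'];print(e,y);dd=np.array([.6006,.064])-e[:2]
print(1000*(dd@[np.cos(y),np.sin(y)]),1000*(dd@[np.sin(y),-np.cos(y)]),y+2.0103-np.pi/2)
E
```

```text
clock: 1.8
ee_pos: [0.5274, -0.0451, 0.205]
tcp_rot: [3.142, 0.001, -0.374]
contact_force: [0.8, -0.9, -0.2]
gripper_width: 0.003
grip_force: 0.0
[ 0.52741489 -0.04511208  0.20501801] -0.373995715499269
28.263410723747604 -128.3069986724193 0.0655079577058344
```

View pics/w1.png

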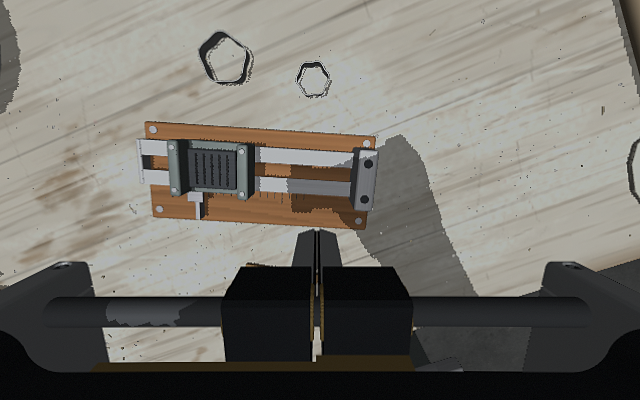

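The wrist view shows the button at about (213,169), between cheeks at x≈174 and x≈245. The end block is at (364,180), with its inner face edge at x≈353. The board screws are at (153,129), (366,144), (359,221) and (159,209).

Run:
```python
from h import *
import pickle
m=pickle.load(open("w1.pkl","rb"));im=cv2.imread("pics/w1.png");h=cv2.cvtColor(im,cv2.COLOR_BGR2HSV)
k=np.zeros(im.shape[:2],np.uint8);k[145:195,186:241]=(h[145:195,186:241,2]<85)*255
k=cv2.morphologyEx(cv2.morphologyEx(k,cv2.MORPH_CLOSE,np.ones((3,3))),cv2.MORPH_OPEN,np.ones((7,7)))
n,l,st,ce=cv2.connectedComponentsWithStats(k);i=1+st[1:,4].argmax();r=cv2.minAreaRect(np.argwhere(l==i)[:,::-1].astype(np.float32));print(st[i],r)
b=plane(m,[r[0]],.058)[0];print("button",b.round(4),"tri",tri(m,[r[0]],cams.camera_model("top"),[(298,182)]))
sc=plane(m,[(153,129),(366,144),(359,221),(159,209)],.013)[:,:2]
ex=sc[1]-sc[0]+sc[2]-sc[3];ex/=np.linalg.norm(ex);ey=np.array([-ex[1],ex[0]]);print("yaw",np.arctan2(ex[1],ex[0]),"screws mid",sc.mean(0),"origin",sc.mean(0)+.015*ey)
o=sc.mean(0)+.015*ey;print("button guide",(b[:2]-o)@ex,(b[:2]-o)@ey)
y=-.374
for t in(b[:2],o+.075*ex):
  dd=t-np.array([.5274,-.0451]);print("tool mm",1000*(dd@[np.cos(y),np.sin(y)]),1000*(dd@[np.sin(y),-np.cos(y)]))
d=np.load("w1.npy");v,u=int(r[0][1]),int(r[0][0]);c,dr=ray(m,[r[0]]);print("depth z",np.round([(c+dr[0]*d[v+j,u])[2] for j in(-6,0,6)],4))
```

```text
[ 186  147   51   44 2070] ((211.0, 168.5), (43.0, 50.0), 90.0)
button [0.6    0.0577 0.058 ] tri (array([0.60052827, 0.06082382, 0.0504747 ]), np.float64(0.0006572690725045021))
yaw -2.0106491844458594 screws mid [0.56662998 0.01992845] origin [0.58020219 0.01354135]
button guide -0.048436489201749366 -0.0008650068210244619
tool mm 30.05226083054873 -122.2669528955229
tool mm 22.792621021886948 0.9589077551639632
depth z [0.0611 0.0562 0.055 ]
```

```bash
python3 -m creep '[{"dp":[9,-36,10],"delta_rot":[0,0,0.066],"claw":0},{"dp":[18,-73,35],"delta_rot":[0,0,0.066],"claw":0},{"dp":[28.5,-105,65],"delta_rot":[0,0,0.066],"claw":0},{"dp":[28.5,-111,105],"delta_rot":[0,0,0.066],"claw":0},{"dp":[28.5,-111,115],"delta_rot":[0,0,0.066],"claw":0}]'; python3 -m creep '[{"dp":[0,0,0],"delta_rot":[0,0,0],"claw":0},{"dp":[0,0,0],"delta_rot":[0,0,0],"claw":0}]'
python3 - <<'E'
from h import *
for n,(a,b,c,d) in{"scene":(140,290,240,440),"wrist":(60,400,60,580)}.items():
    p,_=cams.snapshot(n);cv2.imwrite(f"pics/a_{n}.png",p)
    globals()[n]=cv2.resize(p[a:b,c:d],(400,300))
cv2.imwrite("pics/a.png",np.hstack([scene,wrist]))
E
```

```text
clock: 2.35
ee_pos: [0.5927, 0.0464, 0.0868]
tcp_rot: [3.139, 0.005, -0.441]
contact_force: [0.2, 0.2, -0.1]
gripper_width: 0.001
grip_force: 0.0
clock: 2.55
ee_pos: [0.5953, 0.0455, 0.0922]
tcp_rot: [-3.141, -0.001, -0.444]
contact_force: [0.6, 0.2, 0.6]
gripper_width: 0.002
grip_force: 0.0
```

View pics/a.png

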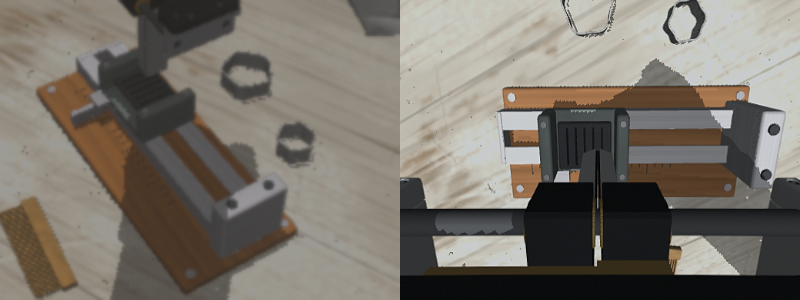

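The fingertips are over the button, with the cheek's inner face close on the +x side (crop column 612 against a tip centre of about 598). I'll back off 7 mm and go down.

```bash
python3 -m creep '[{"dp":[0,-7,0],"delta_rot":[0,0,0],"claw":0},{"dp":[0,-7,10],"delta_rot":[0,0,0],"claw":0},{"dp":[0,-7,20],"delta_rot":[0,0,0],"claw":0},{"dp":[0,-7,27],"delta_rot":[0,0,0],"claw":0},{"dp":[0,-7,27],"delta_rot":[0,0,0],"claw":0}]'; python3 -m creep '[{"dp":[0,0,3],"delta_rot":[0,0,0],"claw":0},{"dp":[0,0,6],"delta_rot":[0,0,0],"claw":0},{"dp":[0,0,6],"delta_rot":[0,0,0],"claw":0},{"dp":[0,0,6],"delta_rot":[0,0,0],"claw":0}]'
```

```text
clock: 3.15
ee_pos: [0.597, 0.0531, 0.0619]
tcp_rot: [3.141, 0.002, -0.443]
contact_force: [1.4, -0.0, 0.3]
gripper_width: 0.004
grip_force: 0.0
clock: 3.55
ee_pos: [0.598, 0.0533, 0.0578]
tcp_rot: [-3.141, -0.0, -0.443]
contact_force: [-0.5, -0.9, 3.7]
gripper_width: 0.007
grip_force: 2.3
```

```bash
python3 -m creep '[{"dp":[0,0,2],"delta_rot":[0,0,0],"claw":0},{"dp":[0,0,4],"delta_rot":[0,0,0],"claw":0},{"dp":[0,0,6],"delta_rot":[0,0,0],"claw":0},{"dp":[0,0,7],"delta_rot":[0,0,0],"claw":0},{"dp":[0,0,7],"delta_rot":[0,0,0],"claw":0}]'
```

```text
clock: 4.05
ee_pos: [0.598, 0.0533, 0.0508]
tcp_rot: [-3.141, -0.0, -0.443]
contact_force: [-1.8, -1.0, 6.6]
gripper_width: 0.008
grip_force: 3.3
```

```bash
python3 -m creep '[{"dp":[0,3,0],"delta_rot":[0,0,0],"claw":0},{"dp":[0,7,0],"delta_rot":[0,0,0],"claw":0},{"dp":[0,12,0],"delta_rot":[0,0,0],"claw":0},{"dp":[0,18,0],"delta_rot":[0,0,0],"claw":0},{"dp":[0,24,0],"delta_rot":[0,0,0],"claw":0}]'; python3 -m creep '[{"dp":[0,6,0],"delta_rot":[0,0,0],"claw":0},{"dp":[0,12,0],"delta_rot":[0,0,0],"claw":0},{"dp":[0,18,0],"delta_rot":[0,0,0],"claw":0},{"dp":[0,24,0],"delta_rot":[0,0,0],"claw":0},{"dp":[0,30,0],"delta_rot":[0,0,0],"claw":0}]'
```

```text
clock: 4.55
ee_pos: [0.5881, 0.0319, 0.0511]
tcp_rot: [-3.14, -0.001, -0.442]
contact_force: [0.2, 1.2, 6.0]
gripper_width: 0.007
grip_force: 3.3
clock: 5.05
ee_pos: [0.5753, 0.0047, 0.0512]
tcp_rot: [-3.14, -0.001, -0.442]
contact_force: [1.7, 2.4, 7.2]
gripper_width: 0.006
grip_force: 3.3
```

```bash
python3 -m creep '[{"dp":[0,6,0],"delta_rot":[0,0,0],"claw":0},{"dp":[0,12,0],"delta_rot":[0,0,0],"claw":0},{"dp":[0,18,0],"delta_rot":[0,0,0],"claw":0},{"dp":[0,24,0],"delta_rot":[0,0,0],"claw":0},{"dp":[0,30,0],"delta_rot":[0,0,0],"claw":0}]'; python3 -m creep '[{"dp":[0,6,0],"delta_rot":[0,0,0],"claw":0},{"dp":[0,12,0],"delta_rot":[0,0,0],"claw":0},{"dp":[0,17,0],"delta_rot":[0,0,0],"claw":0},{"dp":[0,22,0],"delta_rot":[0,0,0],"claw":0},{"dp":[0,25,0],"delta_rot":[0,0,0],"claw":0}]'
python3 - <<'E'
from h import *
p,_=cams.snapshot("scene");q,_=cams.snapshot("top")
cv2.imwrite("pics/b.png",np.hstack([cv2.resize(p[150:300,250:450],(400,300)),cv2.resize(q[130:280,230:430],(400,300))]))
E
```

```text
clock: 5.55
ee_pos: [0.5625, -0.0225, 0.0512]
tcp_rot: [-3.141, -0.001, -0.442]
contact_force: [1.1, 0.7, 5.8]
gripper_width: 0.001
grip_force: 3.3
clock: 6.05
ee_pos: [0.5518, -0.0454, 0.0512]
tcp_rot: [-3.141, -0.002, -0.443]
contact_force: [0.3, 0.7, 6.8]
gripper_width: 0.002
grip_force: 3.3
```

View pics/b.png

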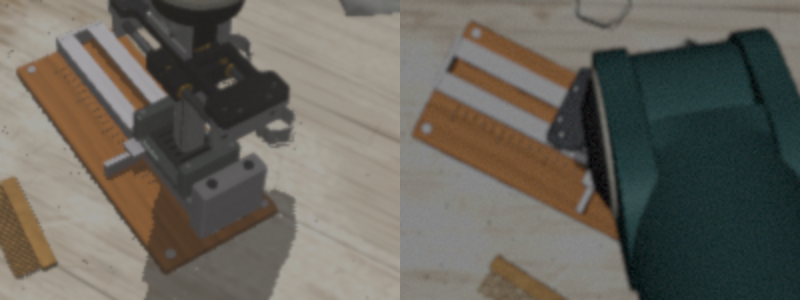

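The carriage has followed the fingers and is about a centimetre from the end block. I'll push slowly until the force rises.

```bash
python3 -m creep '[{"dp":[0,2,0],"delta_rot":[0,0,0],"claw":0},{"dp":[0,5,0],"delta_rot":[0,0,0],"claw":0},{"dp":[0,8,0],"delta_rot":[0,0,0],"claw":0},{"dp":[0,11,0],"delta_rot":[0,0,0],"claw":0},{"dp":[0,14,0],"delta_rot":[0,0,0],"claw":0}]'; python3 -m creep '[{"dp":[0,2,0],"delta_rot":[0,0,0],"claw":0},{"dp":[0,4,0],"delta_rot":[0,0,0],"claw":0},{"dp":[0,4,0],"delta_rot":[0,0,0],"claw":0}]'
```

```text
clock: 6.65
ee_pos: [0.546, -0.0578, 0.0512]
tcp_rot: [-3.141, -0.002, -0.442]
contact_force: [2.5, 0.9, 7.2]
gripper_width: 0.004
grip_force: 3.3
clock: 6.95
ee_pos: [0.5444, -0.0609, 0.0512]
tcp_rot: [-3.14, -0.002, -0.442]
contact_force: [1.1, 2.9, 6.2]
gripper_width: 0.005
grip_force: 3.2
```

```bash
python3 -m creep '[{"dp":[0,2,0],"delta_rot":[0,0,0],"claw":0},{"dp":[0,4,0],"delta_rot":[0,0,0],"claw":0},{"dp":[0,4,0],"delta_rot":[0,0,0],"claw":0}]'; python3 -m creep '[{"dp":[0,2,0],"delta_rot":[0,0,0],"claw":0},{"dp":[0,4,0],"delta_rot":[0,0,0],"claw":0},{"dp":[0,4,0],"delta_rot":[0,0,0],"claw":0}]'
```

```text
clock: 7.25
ee_pos: [0.5427, -0.0645, 0.0512]
tcp_rot: [-3.14, -0.002, -0.442]
contact_force: [1.5, 2.5, 6.4]
gripper_width: 0.005
grip_force: 3.2
clock: 7.55
ee_pos: [0.541, -0.0681, 0.0512]
tcp_rot: [-3.14, -0.002, -0.442]
contact_force: [2.2, 2.2, 6.5]
gripper_width: 0.006
grip_force: 3.2
```

```bash
python3 -m creep '[{"dp":[0,2,0],"delta_rot":[0,0,0],"claw":0},{"dp":[0,4,0],"delta_rot":[0,0,0],"claw":0},{"dp":[0,4,0],"delta_rot":[0,0,0],"claw":0}]'
python3 - <<'E'
from h import *
p,_=cams.snapshot("scene")
cv2.imwrite("pics/c.png",cv2.resize(p[190:280,290:410],(800,600),interpolation=cv2.INTER_CUBIC))
E
```

```text
clock: 7.85
ee_pos: [0.5399, -0.0704, 0.0513]
tcp_rot: [-3.138, -0.002, -0.441]
contact_force: [5.6, 10.1, 3.9]
gripper_width: 0.008
grip_force: 7.3
```

View pics/c.png

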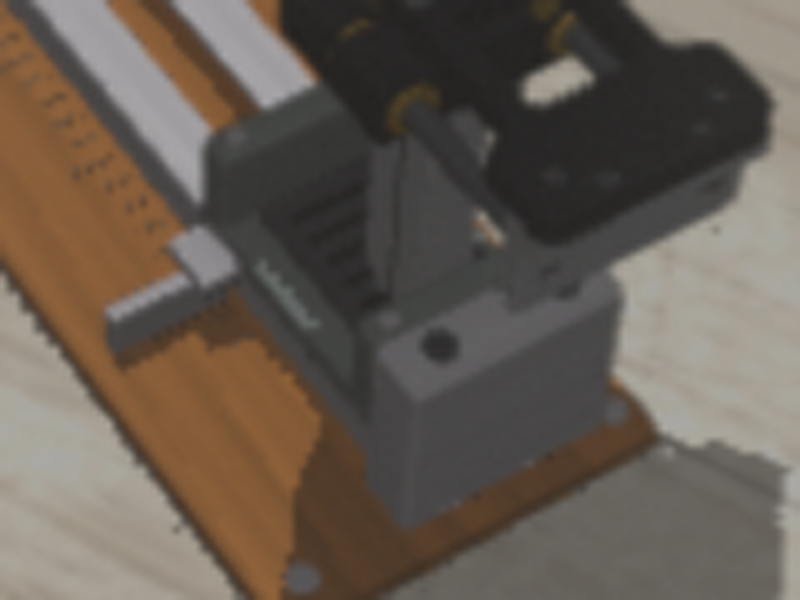

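The carriage is flush against the end block, with an 11.5 N push on the cheek. I'll lift straight up, keeping that push on.

```bash
python3 -m creep '[{"dp":[0,0,-4],"delta_rot":[0,0,0],"claw":0},{"dp":[0,0,-8],"delta_rot":[0,0,0],"claw":0},{"dp":[0,0,-14],"delta_rot":[0,0,0],"claw":0},{"dp":[0,0,-30],"delta_rot":[0,0,0],"claw":0},{"dp":[0,0,-60],"delta_rot":[0,0,0],"claw":0}]'; python3 -m creep '[{"dp":[0,0,-40],"delta_rot":[0,0,0],"claw":0},{"dp":[-40,0,-80],"delta_rot":[0,0,0],"claw":0},{"dp":[-80,0,-100],"delta_rot":[0,0,0],"claw":0},{"dp":[-100,0,-100],"delta_rot":[0,0,0],"claw":0},{"dp":[-100,0,-100],"delta_rot":[0,0,0],"claw":0}]'
python3 - <<'E'
from h import *
p,d=cams.snapshot("wrist");m=cams.camera_model("wrist");q,_=cams.snapshot("scene")
cv2.imwrite("pics/d.png",np.vstack([np.hstack([cv2.resize(p,(480,300)),np.zeros((300,320,3),np.uint8)]),np.hstack([cv2.resize(q[190:280,290:410],(400,300)),cv2.resize(q[100:300,220:487],(400,300))])]))
np.save("d.npy",d)
# depth-map heights of world points around the expected button centre and cheek tops
v,u=np.mgrid[0:400:2,0:640:2];z=d[::2,::2].ravel();c,r=ray(m,np.c_[u.ravel(),v.ravel()]);X=c+r*z[:,None]
ex=np.array([np.cos(-2.0106),np.sin(-2.0106)]);ey=np.array([-ex[1],ex[0]]);o=np.array([.5802,.0140]);g=np.c_[(X[:,:2]-o)@ex,(X[:,:2]-o)@ey]
for x in range(20,150,4):
    k=(abs(g[:,0]-x/1000)<.002)&(abs(g[:,1])<.012)&(z>0)
    if k.any():print(x,round(1000*np.median(X[k,2]),1),end=' | ')
E
```

```text
clock: 8.4
ee_pos: [0.5371, -0.0722, 0.1097]
tcp_rot: [3.141, 0.003, -0.443]
contact_force: [0.8, 0.5, 0.4]
gripper_width: 0.01
grip_force: 0.0
clock: 8.9
ee_pos: [0.4464, -0.0287, 0.2116]
tcp_rot: [3.141, -0.002, -0.441]
contact_force: [1.1, -0.3, -0.4]
gripper_width: 0.002
grip_force: 0.0
20 27.9 | 24 29.2 | 32 69.1 | 36 69.2 | 40 69.0 | 44 49.5 | 48 56.1 | 52 56.3 | 56 56.6 | 60 55.9 | 64 56.6 | 68 56.2 | 72 56.3 | 76 55.7 | 80 56.3 | 84 56.2 | 88 56.7 | 92 57.0 | 96 56.4 | 100 56.4 | 104 40.3 | 108 68.3 | 112 69.2 | 116 69.4 | 120 71.5 | 124 74.0 | 128 74.1 | 132 74.3 | 136 74.2 | 140 73.4 |
```

View pics/d.png

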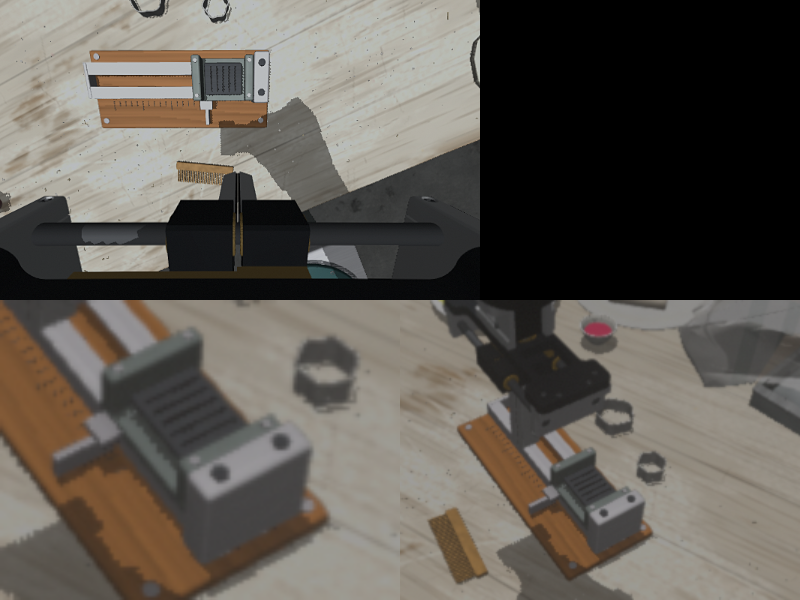

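The picture shows the carriage flush with the end block. The button is 12.9 mm below the cheek tops, which means fully up and locked. The cutters and comb haven't been moved, and the arm is clear.

```bash
python3 -c "
from cell import hand_in
print(hand_in())"
```

```text
the job is handed in; nothing more can be done
None
```

The carriage now rests against the tall end block with its button sprung up and locked; the cutters and comb were left in place, and the job was handed in at about 9 s.

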